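# Pulse the chopper: hold its bayonet lid at half turn

## Robot

A 6-joint arm with a two-finger parallel gripper is mounted at the origin on the work surface. World frame = base frame: x ahead of the robot, y to its left, z up, the work surface at z = 0. Lengths are in m, angles in rad, forces in N, time in s.
With the tool pointing down it reaches from about 0.375 to 0.975 m from the base axis. Payload 3.8 kg.
Tool frame: the origin (TCP) lies on the centre line of the jaws, within the pads' length; the fingertips stand 8 mm ahead of it and the grasp point (between the pads) lies 11 mm behind it; z points along the fingers, y is the direction in which the jaws open and shut (so a half turn about z gives the same grasp; the last joint's range is limited). The gripper opens to 85 mm and grips with 20 to 120 N. Pads are 22 mm wide; open, the fingers measure 114 mm over their backs; the gripper's body (76 mm by 85 mm) begins 54 mm behind the grasp point. The pads swing forward as they close: fully open they stand 13 mm farther back than shut.
Start: joints at [-1.346, 0.264, 1.604, -0, 1.274, -0.037], TCP at [0.175, -0.652, 0.239] pointing down, gripper open.
Joint ranges: [-2.63, 2.63], [-0.94, 2.18], [0.31, 2.57], [-1.31, 4.45], [0, 2.66], [-2.55, 2.55]. Speed limits (rad/s): [2.57, 2.57, 3.14, 3.14, 3.14, 3.14].

## Interface

Orientations are given as a rotation vector (axis times angle).
In Python, from rig import sensors, vision, ctrl gives the robot as it stands.
- The arm moves only by the tool servo_tool, never from a script. Its argument "motion" is a list of rows, each an object with "xyz": the shift along the tool's x, y, z in cm, a list of three; "dr": the turn, a rotation vector about the tool's x, y, z in degrees, a list of three. A call has 1 to 20 rows; each row is the pose to reach, as a shift and turn from the pose commanded when the call began, along the tool's axes at that moment; what a row does not reach only later rows make up. A row lasts 1/8 s, in which the tool goes at most 62.5 mm and 10.7 degrees, less where a joint would pass 70% of its speed; a pose out of reach is approached as far as the arm can. A call with a gripper value outside its range is refused whole. "fingers" is the closure in counts, from 0 (fully open) to 255 (shut), set as the call begins (left out, the last holds). The fingers move at their own pace and stop on an object; "newtons" is the grip in N (left out, the last holds). Time passes only in rows, so rows that repeat a pose let the fingers close. It gives the time, the measured TCP pose, the force and the opening at its end, in the units of the state.
- sensors.get_state(): the state, without advancing time (a new reading comes with each control period).
- vision.snapshot(name): name is "side" or "top"; returns a dict with "color" (400x640x3 uint8, red, green, blue), "mtx" (3x3 intrinsics, pixels), "dist" ([k1, k2, p1, p2, k3] as OpenCV has them; the pictures are not rectified), "rvec" (rotation vector, rad) and "tvec" (3), from world to camera coordinates, as OpenCV has them. Camera axes: x right, y down, z forward; pixel columns grow to the right and rows downward; lengths in m; the calibration is good to about 2 mm. A picture is of the moment at which its call begins. There is no depth.
- ctrl.job_done(): hands the job in, once; it reports no verdict.
The state is a dict: "time": time; "joint_positions": joint angles; "joint_velocities": joint speeds; "joint_efforts": joint torques, N m; "ee_pos": TCP position; "tool_rot": TCP orientation; "wrist_force": force on the tool from outside, world axes, zero at the start; "torque": the same for the moment, N m; "grip_width": finger opening in m.
Only numpy, scipy, OpenCV 4.12 (cv2) and the standard library are available. Lean on these libraries where they do the work, as an engineer would, in place of code of your own. Each camera call takes 0.05 s, during which the arm holds its last target.

## Task

Put the red lid with the black bar grip on the red food chopper, its two orange lugs down through the two slots in the collar until it sits flat, then twist it clockwise (seen from above) against its spring to the yellow mark, halfway between the white open mark and the black lock mark, never going on into the lock. Finish still holding the lid there: the spring turns it back if let go, so do not release it at the end. Leave the other things on the counter where they are.

Things in the scene. Friction and masses are not known exactly. Their poses are not given: they have to be found in the camera images.
- lid_grip (a point): Middle of the lid's black bar grip, on the lid's axis, 39 mm above its underside, 17 mm above the top of its disc. The bar is 60 mm long (along x), 16 mm thick (along y), 34 mm high; z up. The lid starts loose and upright on the counter; it is the same after half a turn, so it fits either way round.
- mouth (a point): Middle of the chopper's mouth, at the collar's top face, 150 mm above the counter; z up. The lip (opening 80 mm, 6 mm thick) has two slots 20 mm wide on the +x and -x sides, reaching 47 mm from the axis. When the lid's lugs are down through them its disc lies on the lip, its grip point 25 mm above this point (2 mm of play upward once turned); lugs lying on the lip leave it at 39 mm.
- chopper: Fixed food chopper: round red base 160 mm across, shoulder 118 mm up, on it an aluminium collar 103 mm across and 32 mm high. Origin under its centre, axes as mouth. Marks on shoulder and collar, each on both sides: white at the slots (lid open), yellow 45 degrees clockwise from above (half turn), black 90 degrees clockwise (lock).
- drive (a joint): Sprung ring in the collar that the lugs push round, rad: 0 at rest, growing clockwise. It moves once the lid is about 0.07 rad past the middle of the slots, so it reads about 0.72 with the lid at the yellow mark. Resists with 0.07 N m at rest, 0.16 N m at yellow; turns the lid back if let go. Beyond 1.15 the lid is in the lock: too far. Hard stop at 1.45.
- lid: Red lid, about 0.2 kg, 56 mm high: disc 104 mm across, 8 mm thick, bar grip on top; below it a plug 76 mm across, 14 mm deep, with an orange lug at its foot on the +x and the -x side, each reaching 45 mm from the axis, 14 mm wide, 6 mm high. Orange noses on the disc's edge show the lugs' direction. Origin on the axis at the plug's underside, z up.
- tub_lid: Bystander: flat white tub lid, 96 mm across, 10 mm thick, with a small blue knob 24 mm high; not for the chopper. Origin at its underside. It may lie in either of the two lid places.
- shaker: Bystander: glass salt shaker, 48 mm across, 100 mm high. Origin at its underside.
- squeeze: Bystander: red squeeze bottle, 58 mm across, 170 mm high. Origin at its underside.
- bowl: Bystander: metal bowl, 150 mm across, 60 mm high. Origin at its underside.
- mug: Bystander: blue mug, 80 mm across, 90 mm high. Origin at its underside.
- spatula: Bystander: spatula with a black handle lying on the counter.
Not all that is in view belongs to the job. Leave any brown or turquoise look-alike of the lid alone.

How it is judged:
On the way, in this order (a step that is already met when the one before it is completed fails the run):
1. the lid sits flat in the chopper's mouth, lugs through the slots, not yet turned (z of lid_grip in the frame of mouth between 0.02 and 0.029 m and horizontal distance between lid_grip and mouth below 0.006 m and angle between lid_grip's own z axis and vertical below 0.08 rad and value of joint drive below 0.25 rad and angle between the x axis of lid_grip and the x axis of mouth, either way round below 0.35 rad), for 0.1 s.
2. the lid is turned clockwise to the yellow half-turn mark and held there for a second (z of lid_grip in the frame of mouth between 0.02 and 0.029 m and horizontal distance between lid_grip and mouth below 0.006 m and angle between lid_grip's own z axis and vertical below 0.08 rad and value of joint drive between 0.54 and 0.9 rad and angle between the x axis of lid_grip and the x axis of mouth, either way round between 0.605 and 0.965 rad and contact force between the fingers and lid above 2 N), for 1 s.
At the end, for the whole second after the job is handed in: The lid sits in the collar (grip point 20 to 29 mm above the mouth, within 6 mm of its axis, tilted under 0.08 rad), turned clockwise to the yellow mark within about 10 degrees (lid 0.605 to 0.965 rad from open, drive ring 0.54 to 0.90 rad), still, and still held by the gripper (over 2 N) (all of step 2 and velocity of joint drive between -0.1 and 0.1 rad/s); the arm keeps its last pose, push and grip.
It fails at once if the lid is turned on into the lock (value of joint drive above 1.15 rad).
It fails at once if another thing on the counter is pushed away (over 30 mm) (distance of any of tub_lid, shaker, squeeze, bowl, mug, spatula from where it was at the start of the episode above 0.03 m).
It also fails if it takes over 40 s, if anything falls off the work surface, if the arm or the gripper's body presses on something with over 40 N, if the wrist force passes 120 N, or if a joint passes its speed limit or range.

## Working session

There is one attempt and no reset: what is moved stays moved. The work goes in short steps, Python scripts to look and compute and a tool call to move; the robot and the scene stay as the last step left them, time stands still between calls to the robot, and variables do not carry over. Pictures are saved under pics/ and viewed, and the job is handed in when it is done.

Besides the shell and the picture viewer there is one more tool, called after ">>>" as a command line: name --argument value ..., lists and objects as JSON in quotes. servo_tool: Moves the arm, as the interface text tells. Its arguments: {"type":"object","properties":{"motion":{"type":"array"},"fingers":{"type":"number"},"newtons":{"type":"number"}},"required":["motion"]}

```bash
mkdir -p pics; ls; python3 - <<'E'
from rig import sensors, vision
import cv2, pickle
s=sensors.get_state(); print(s)
for n in ("top","side"):
    d=vision.snapshot(n); pickle.dump(d,open(f"pics/{n}0.pkl","wb"))
    cv2.imwrite(f"pics/{n}0.png",d["color"][:,:,::-1])
    print(n,d["mtx"],d["dist"],d["rvec"],d["tvec"])
E
```

```text
pics
{'time': 0.0, 'joint_positions': array([-1.34587262e+00,  2.64757161e-01,  1.60539797e+00,  4.98275605e-06,
        1.27370049e+00, -3.68579706e-02]), 'joint_velocities': array([ 0.0004749 , -0.00024093,  0.00141272, -0.00013015, -0.00036319,
        0.00062285]), 'joint_efforts': array([-1.17002801e-03, -5.15113378e+01, -3.67316294e+01, -2.32274679e-04,
        1.30357960e-02, -6.51523635e-06]), 'ee_pos': array([ 0.1745566 , -0.65128815,  0.23794637]), 'tool_rot': array([-3.11248566e+00, -4.09736159e-01,  3.26080994e-04]), 'wrist_force': array([0.03143668, 0.09362966, 0.15015911]), 'torque': array([ 0.02549506, -0.00720412,  0.07333035]), 'grip_width': 0.08544962637219031}
top [[471.45879438   0.         325.88426401]
 [  0.         471.45879438 208.2194958 ]
 [  0.           0.           1.        ]] [-0.01238125  0.          0.          0.          0.        ] [ 2.21474748 -2.15943239  0.1281889 ] [-0.07494562  0.51095305  1.3801297 ]
side [[429.75681142   0.         320.92644306]
 [  0.         429.75681142 191.86181118]
 [  0.           0.           1.        ]] [-0.09506436  0.          0.          0.          0.        ] [ 0.33900617 -2.87273966  1.05526   ] [0.48587572 0.19231208 1.34494808]
```

View pics/top0.png

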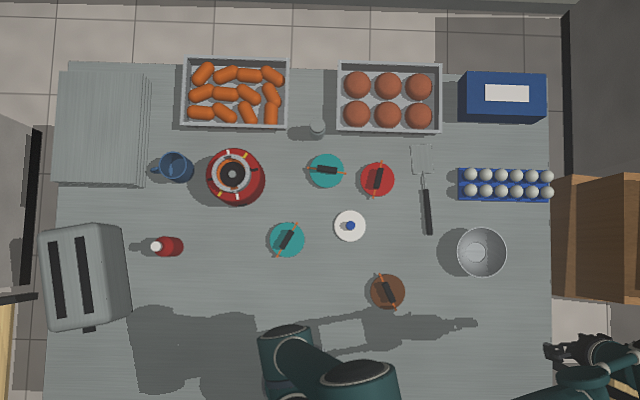

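View pics/side0.png

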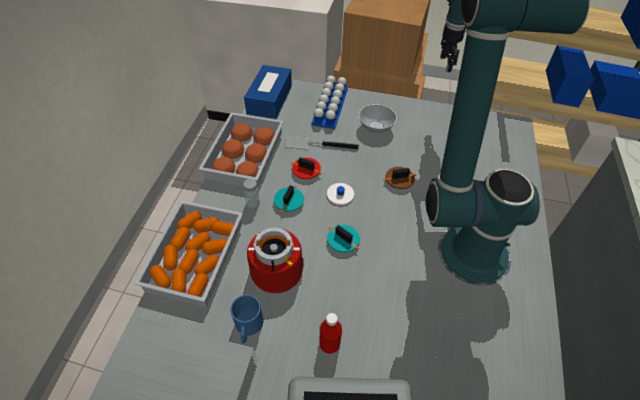

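Top view: the lid candidates are red at (377,180), turquoise at (325,170) and (286,240), brown at (386,291), and the white tub lid at (349,225). Only the one at (377,180) is red with a black bar. The chopper is at about (235,175). I'll confirm both in enlarged crops.

```bash
python3 - <<'E'
import cv2, numpy as np
t=cv2.imread("pics/top0.png"); s=cv2.imread("pics/side0.png")
c=lambda im,x,y,w,h,f: cv2.resize(im[y:y+h,x:x+w],None,fx=f,fy=f,interpolation=cv2.INTER_CUBIC)
a=np.hstack([c(t,352,156,50,50,8),c(t,195,135,80,80,5)])
b=np.hstack([c(s,281,143,50,50,8),c(s,235,220,80,80,5)])
cv2.imwrite("pics/cropT.png",a[:, :]); cv2.imwrite("pics/cropS.png",b)
E
```

```text
(no output)
```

View pics/cropT.png

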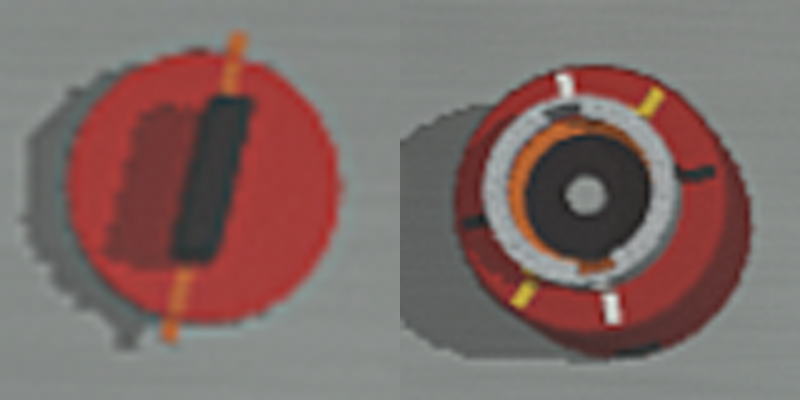

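View pics/cropS.png

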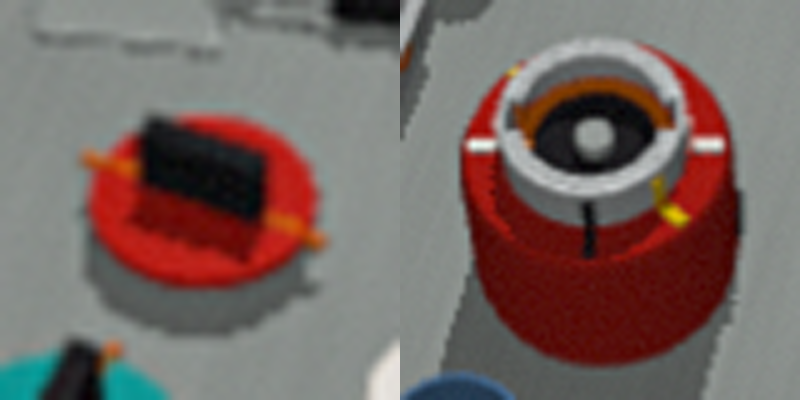

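The crops confirm the red disc with a black bar and orange noses at top (377,180), and the chopper with its white, yellow and black marks. Next I'll fit silhouettes in both views.

```bash
cat > h.py <<'E'
import numpy as np, cv2, pickle
from scipy.optimize import minimize, least_squares
th=np.linspace(0,2*np.pi,120,endpoint=False)
def proj(d,P):
    return cv2.projectPoints(np.asarray(P,float).reshape(-1,3),d["rvec"],d["tvec"],d["mtx"],np.array(d["dist"]))[0].reshape(-1,2)
def circ(x,y,z,r): return np.c_[x+r*np.cos(th),y+r*np.sin(th),np.full(th.size,z)]
def ray(d,uv):
    n=cv2.undistortPoints(np.array(uv,float).reshape(-1,1,2),d["mtx"],np.array(d["dist"])).reshape(-1,2)
    R=cv2.Rodrigues(d["rvec"])[0]; C=-R.T@np.ravel(d["tvec"]); v=np.c_[n,np.ones(len(n))]@R
    return C,v
def at(d,uv,z):
    C,v=ray(d,uv); return C+v*((z-C[2])/v[:,2])[:,None]
def hullmask(d,P,box,ss=8):
    u0,v0,w,h=box; p=(proj(d,P)-[u0,v0]+.5)*ss-.5
    m=np.zeros((h*ss,w*ss),np.uint8)
    cv2.fillPoly(m,[np.round(cv2.convexHull(p.astype(np.float32))*16).astype(np.int32)],255,shift=4)
    return cv2.resize(m,(w,h),interpolation=cv2.INTER_AREA)/255.
def hsv(d): return cv2.cvtColor(d["color"],cv2.COLOR_RGB2HSV)
def filled(m):
    cs,_=cv2.findContours(m.astype(np.uint8),cv2.RETR_EXTERNAL,cv2.CHAIN_APPROX_NONE)
    c=max(cs,key=cv2.contourArea); o=np.zeros(m.shape,np.uint8); cv2.drawContours(o,[c],-1,1,-1); return o
E
cat > fit.py <<'E'
from h import *
D={n:pickle.load(open(f"pics/{n}0.pkl","rb")) for n in("top","side")}
def fit(views,masks,boxes,shape,x0):
    def f(p): return sum(((hullmask(D[n],shape(p),boxes[n])-masks[n])**2).sum() for n in views)
    r=minimize(f,x0,method="Nelder-Mead",options=dict(initial_simplex=[x0,x0+[.006,0],x0+[0,.006]],xatol=1e-5)); return r.x,r.fun
# lid
box={"top":(345,148,64,64),"side":(276,140,60,56)}
M={}
for n in D:
    u,v,w,h=box[n]; H=hsv(D[n])[v:v+h,u:u+w].astype(int)
    m=((H[...,0]<6)|(H[...,0]>170))&(H[...,1]>120)
    m=cv2.morphologyEx(filled(m),cv2.MORPH_OPEN,np.ones((5,5),np.uint8)); M[n]=m
    cv2.imwrite(f"pics/mlid{n}.png",cv2.resize(m*255,None,fx=5,fy=5))
x0=at(D["top"],[377,180],.02)[0,:2]
sh=lambda p: np.r_[circ(*p,.022,.052),circ(*p,.014,.052)]
for vs in (["top"],["side"],["top","side"]): print("lid",vs,fit(vs,M,box,sh,x0))
# chopper collar
box={"top":(200,140,70,70),"side":(240,222,70,60)}
M={}
for n in D:
    u,v,w,h=box[n]; H=hsv(D[n])[v:v+h,u:u+w].astype(int)
    m=(H[...,1]<70)&(H[...,2]>90)
    # keep component near centre
    if n=="top": cc=np.hypot(*(np.mgrid[0:h,0:w]-np.array([174-v,232-u])[:,None,None]))<27
    else: cc=np.hypot(*(np.mgrid[0:h,0:w]-np.array([245-v,274-u])[:,None,None]))<25
    m=cv2.morphologyEx(filled(m&cc),cv2.MORPH_OPEN,np.ones((7,7),np.uint8)); M[n]=m
    cv2.imwrite(f"pics/mcol{n}.png",cv2.resize(m*255,None,fx=5,fy=5))
x0=at(D["top"],[232,173],.15)[0,:2]
sh=lambda p: np.r_[circ(*p,.150,.0515),circ(*p,.118,.0515)]
for vs in (["top"],["side"],["top","side"]): print("col",vs,fit(vs,M,box,sh,x0))
E
python3 fit.py
python3 - <<'E'
from h import *
D={n:pickle.load(open(f"pics/{n}0.pkl","rb")) for n in("top","side")}
# crop px -> img: lid crop f8 off(352,156); chop crop f5 off (195,135), pixel centres
t=lambda a,o,f:np.array(o)+(np.array(a)+.5)/f-.5
def ang(n,a,b,z):
    P=at(D[n],[a,b],z); d=P[1]-P[0]; print(n,P.round(4).tolist(),"mid",P.mean(0).round(4),np.degrees(np.arctan2(d[1],d[0])).round(2),np.linalg.norm(d).round(4))
print("lid noses")
ang("top",t((169,338),(352,156),8),t((239,36),(352,156),8),.018)
ang("side",t((86,158),(281,143),8),t((320,242),(281,143),8),.018)
print("white marks")
ang("top",t((612-400,308),(195,135),5),t((566-400,85),(195,135),5),.118)
ang("side",t((482-400,145),(235,220),5),t((709-400,145),(235,220),5),.118)
print("yellow");ang("top",t((524-400,291),(195,135),5),t((652-400,102),(195,135),5),.118)
print("black");ang("top",t((474-400,221),(195,135),5),t((697-400,174),(195,135),5),.118)
E
```

```text
lid ['top'] (array([ 0.60882252, -0.2097255 ]), np.float64(559.5310880430604))
lid ['side'] (array([ 0.60508704, -0.21188979]), np.float64(236.55354094579008))
lid ['top', 'side'] (array([ 0.6050402 , -0.21051124]), np.float64(797.6669434832756))
col ['top'] (array([0.59313573, 0.2037176 ]), np.float64(22.30645136485967))
col ['side'] (array([0.59632015, 0.19177774]), np.float64(168.35681660899655))
col ['top', 'side'] (array([0.59303612, 0.20264495]), np.float64(273.7481737793157))
lid noses
top [[0.5484, -0.2021, 0.018], [0.6642, -0.227, 0.018]] mid [ 0.6063 -0.2146  0.018 ] -12.12 0.1185
side [[0.6621, -0.2246, 0.018], [0.547, -0.1997, 0.018]] mid [ 0.6046 -0.2121  0.018 ] 167.78 0.1177
white marks
top [[0.531, 0.1876, 0.118], [0.6557, 0.2184, 0.118]] mid [0.5934 0.203  0.118 ] 13.87 0.1284
side [[0.6516, 0.2201, 0.118], [0.5277, 0.1894, 0.118]] mid [0.5897 0.2048 0.118 ] -166.08 0.1276
yellow
top [[0.5392, 0.2365, 0.118], [0.6475, 0.1701, 0.118]] mid [0.5933 0.2033 0.118 ] -31.53 0.127
black
top [[0.5775, 0.2659, 0.118], [0.6075, 0.1435, 0.118]] mid [0.5925 0.2047 0.118 ] -76.27 0.1261
```

```bash
python3 - <<'E'
import cv2,numpy as np
ims=[cv2.resize(cv2.imread(f"pics/m{a}.png"),(350,290)) for a in("lidtop","lidside","coltop","colside")]
cv2.imwrite("pics/mm.png",np.vstack([np.hstack(ims[:2]),np.hstack(ims[2:])]))
E
```

```text
(no output)
```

View pics/mm.png

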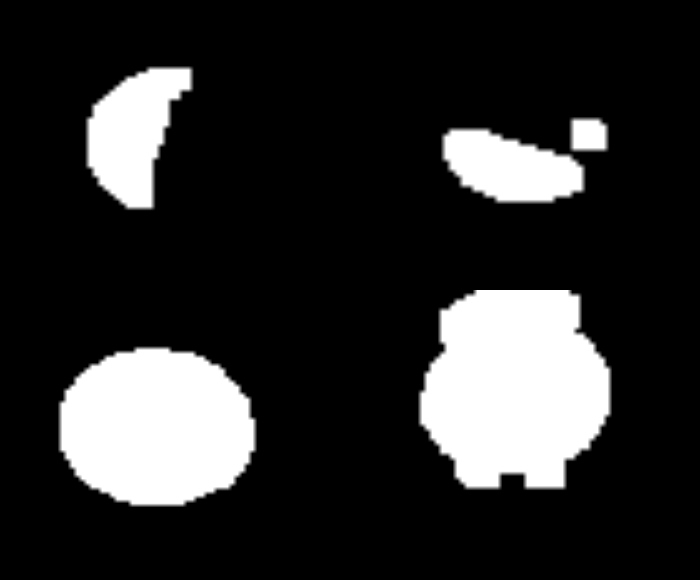

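The lid mask is cut by the bar, and the side collar mask leaks into the background. I'll fix the lid mask and tighten the collar one.

```bash
python3 - <<'E'
s=open("fit.py").read()
s=s.replace("m=cv2.morphologyEx(filled(m),cv2.MORPH_OPEN,np.ones((5,5),np.uint8))","m=cv2.morphologyEx(m.astype(np.uint8),cv2.MORPH_CLOSE,cv2.getStructuringElement(cv2.MORPH_ELLIPSE,(11,11)));m=cv2.morphologyEx(filled(m),cv2.MORPH_OPEN,np.ones((7,7),np.uint8))")
s=s.replace("np.array([245-v,274-u])[:,None,None]))<25","np.array([245.8-v,273.6-u])[:,None,None])*np.array([1.02,1])[:,None,None])<20.5")
open("fit.py","w").write(s)
E
python3 fit.py; python3 - <<'E'
import cv2,numpy as np
ims=[cv2.resize(cv2.imread(f"pics/m{a}.png"),(350,290)) for a in("lidtop","lidside","coltop","colside")]
cv2.imwrite("pics/mm2.png",np.vstack([np.hstack(ims[:2]),np.hstack(ims[2:])]))
# overlay check
from h import *
D={n:pickle.load(open(f"pics/{n}0.pkl","rb")) for n in("top","side")}
out=[]
for n,b1,b2 in(("top",(352,156),(195,135)),("side",(281,143),(235,220))):
  for b,sz,f,cs in((b1,50,8,[(.605,-.213,.022,.052)]),(b2,80,5,[(.592,.2035,.15,.0515),(.592,.2035,.15,.04)])):
    im=cv2.resize(D[n]["color"][b[1]:b[1]+sz,b[0]:b[0]+sz,::-1],None,fx=f,fy=f)
    for c in cs:
      p=(proj(D[n],circ(*c))-b+.5)*f-.5
      cv2.polylines(im,[np.round(p).astype(np.int32)],True,(0,255,0),1)
    out.append(im)
cv2.imwrite("pics/ov.png",cv2.resize(np.vstack([np.hstack(out[:2]),np.hstack(out[2:])]),(600,600)))
E
```

```text
lid ['top'] (array([ 0.60588223, -0.21355572]), np.float64(45.068835063437135))
lid ['side'] (array([ 0.60476919, -0.21246169]), np.float64(41.04159938485198))
lid ['top', 'side'] (array([ 0.60554367, -0.21338576]), np.float64(89.09073433294887))
col ['top'] (array([0.59313573, 0.2037176 ]), np.float64(22.30645136485967))
col ['side'] (array([0.59232865, 0.20083843]), np.float64(84.20198385236446))
col ['top', 'side'] (array([0.59290866, 0.20300628]), np.float64(128.878339100346))
```

View pics/ov.png

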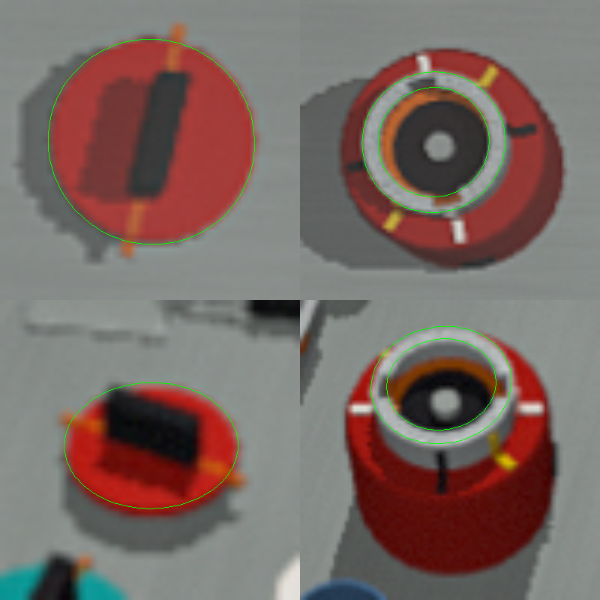

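View pics/mm2.png

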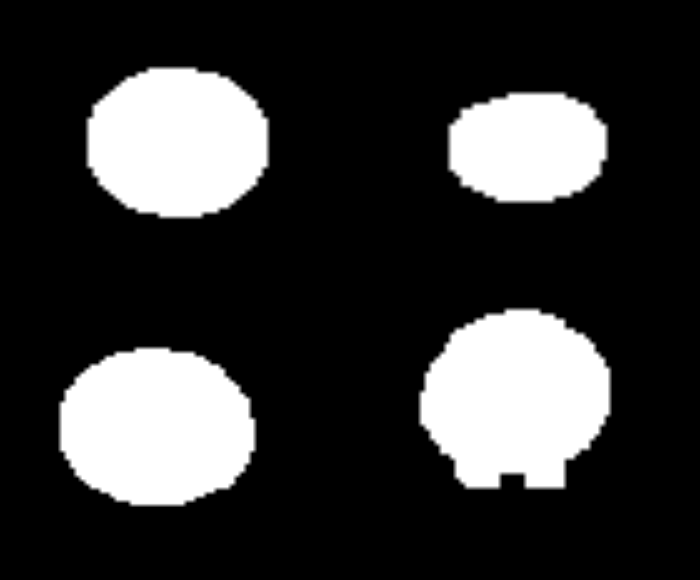

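Red lid at (0.6055, -0.2133), yaw -12°. Mouth at (0.5925, 0.2035), yaw +14°. I'll take the half-turned grasp (tool x at yaw 168°), which keeps the last joint well inside its range during the twist.

```bash
cat > go.py <<'E'
import sys; from h import *
from scipy.spatial.transform import Rotation as Rn
from rig import sensors
def go(x,y,z,yaw):
    s=sensors.get_state(); R=Rn.from_rotvec(s["tool_rot"])
    T=Rn.from_euler("z",yaw,degrees=True)*Rn.from_euler("x",180,degrees=True)
    d=np.array([x,y,z])-s["ee_pos"]
    yw=np.degrees(np.arctan2(*R.as_matrix()[1::-1,0]))
    print("t",round(s["time"],2),"pos",s["ee_pos"].round(4),"yaw",yw.round(2),"w",round(s["grip_width"],4),"F",s["wrist_force"].round(1),"M",s["torque"].round(2),"q",np.degrees(s["joint_positions"]).round(0))
    print("xyz cm",(R.inv().apply(d)*100).round(2),"dr",np.degrees((R.inv()*T).as_rotvec()).round(2))
if __name__=="__main__": go(*map(float,sys.argv[1:5]))
E
python3 go.py .6055 -.2133 .13 168
```

```text
t 0.1 pos [ 0.1746 -0.6514  0.2381] yaw 15.0 w 0.0851 F [ 0.6 -0.6 -0.5] M [ 0.03  0.02 -0.  ] q [-77.  15.  92.   0.  73.  -2.]
xyz cm [ 52.96 -31.14  10.88] dr [-3.00e-02 -1.60e-01 -1.53e+02]
```

>>> servo_tool --motion '[{"xyz": [5.3,-3.1,0],"dr": [0,0,-10]},{"xyz": [10.6,-6.2,1],"dr": [0,0,-20]},{"xyz": [15.9,-9.3,2],"dr": [0,0,-30]},{"xyz": [21.2,-12.4,3],"dr": [0,0,-40]},{"xyz": [26.5,-15.5,4],"dr": [0,0,-50]},{"xyz": [31.8,-18.6,5],"dr": [0,0,-60]},{"xyz": [37,-21.8,6],"dr": [0,0,-70]},{"xyz": [42.3,-24.9,7],"dr": [0,0,-80]},{"xyz": [47.6,-28,8.5],"dr": [0,0,-90]},{"xyz": [52.96,-31.14,10.9],"dr": [0,0,-100]},{"xyz": [52.96,-31.14,10.9],"dr": [0,0,-110]},{"xyz": [52.96,-31.14,10.9],"dr": [0,0,-120]},{"xyz": [52.96,-31.14,10.9],"dr": [0,0,-130]},{"xyz": [52.96,-31.14,10.9],"dr": [0,0,-140]},{"xyz": [52.96,-31.14,10.9],"dr": [0,0,-150]},{"xyz": [52.96,-31.14,10.9],"dr": [0,0,-153]},{"xyz": [52.96,-31.14,10.9],"dr": [0,0,-153]},{"xyz": [52.96,-31.14,10.9],"dr": [0,0,-153]}]' --fingers 0

```text
time: 2.35
ee_pos: [0.6054, -0.214, 0.13]
tool_rot: [-0.33, -3.124, -0.0]
wrist_force: [0.9, 0.3, 0.6]
grip_width: 0.0857
```

```bash
python3 go.py .6055 -.2133 .034 168; python3 - <<'E'
from rig import vision
import cv2,numpy as np
a=vision.snapshot("side")["color"][90:250,220:420,::-1]
cv2.imwrite("pics/s1.png",cv2.resize(a,None,fx=4,fy=3.75))
E
```

```text
t 2.35 pos [ 0.6054 -0.214   0.13  ] yaw 167.95 w 0.0857 F [0.9 0.3 0.6] M [-0.04  0.01 -0.06] q [ -22.   17.  102.    0.   61. -100.]
xyz cm [0.   0.07 9.6 ] dr [ 0.01 -0.03 -0.05]
```

View pics/s1.png

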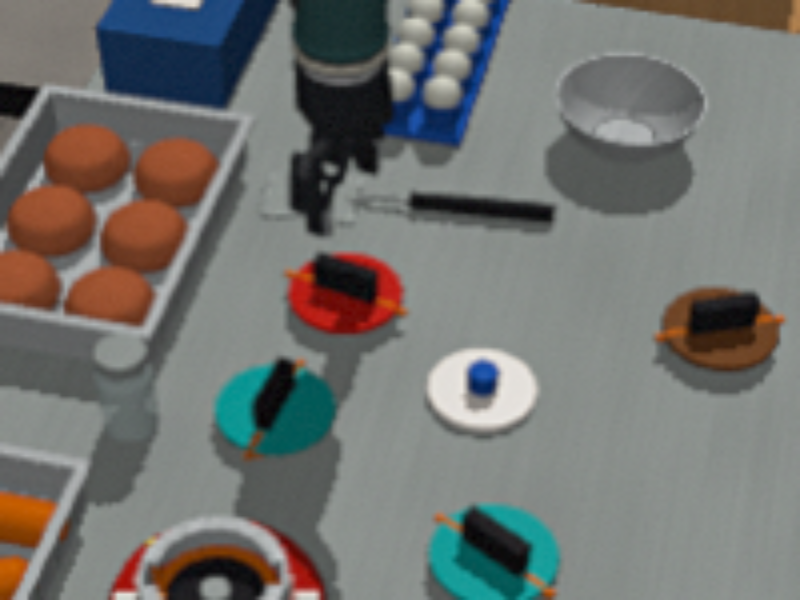

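The gripper (side crop, jaws at about (320,200)) stands above the red lid, with the jaws across the bar. Descending and closing.

>>> servo_tool --motion '[{"xyz": [0,0.07,4]},{"xyz": [0,0.07,7]},{"xyz": [0,0.07,8.5]},{"xyz": [0,0.07,9.6]},{"xyz": [0,0.07,9.6]}]'

```text
schema error: expected keys xyz, dr
```

>>> servo_tool --motion '[{"xyz": [0,0,0]},{"xyz": [0,0,0]},{"xyz": [0,0,0]},{"xyz": [0,0,0]},{"xyz": [0,0,0]},{"xyz": [0,0,0]},{"xyz": [0,0,0]}]' --fingers 255 --newtons 70

```text
schema error: expected keys xyz, dr
```

```bash
python3 go.py .6055 -.2133 .034 168
```

```text
t 2.4 pos [ 0.6055 -0.2141  0.13  ] yaw 167.95 w 0.0856 F [-0.   0.3  0.3] M [-0.02  0.02  0.  ] q [ -22.   17.  102.    0.   61. -100.]
xyz cm [0.01 0.08 9.6 ] dr [ 0.   -0.03 -0.05]
```

>>> servo_tool --motion '[{"xyz": [0,0.07,4],"dr": [0,0,0]},{"xyz": [0,0.07,7],"dr": [0,0,0]},{"xyz": [0,0.07,8.5],"dr": [0,0,0]},{"xyz": [0,0.07,9.6],"dr": [0,0,0]},{"xyz": [0,0.07,9.6],"dr": [0,0,0]},{"xyz": [0,0.07,9.6],"dr": [0,0,0]}]'

```text
time: 3.15
ee_pos: [0.6068, -0.2138, 0.0355]
tool_rot: [0.328, 3.122, -0.001]
wrist_force: [-0.1, -0.6, 0.5]
grip_width: 0.0851
```

```bash
python3 go.py .6055 -.2133 .034 168
```

```text
t 3.15 pos [ 0.6068 -0.2138  0.0355] yaw 168.0 w 0.0851 F [-0.1 -0.6  0.5] M [-0.    0.05  0.07] q [ -22.   23.  105.    0.   52. -100.]
xyz cm [0.14 0.03 0.15] dr [-0.02  0.12 -0.  ]
```

>>> servo_tool --motion '[{"xyz": [0,0,0],"dr": [0,0,0]},{"xyz": [0,0,0],"dr": [0,0,0]},{"xyz": [0,0,0],"dr": [0,0,0]},{"xyz": [0,0,0],"dr": [0,0,0]},{"xyz": [0,0,0],"dr": [0,0,0]},{"xyz": [0,0,0],"dr": [0,0,0]},{"xyz": [0,0,0],"dr": [0,0,0]}]' --fingers 255 --newtons 70

```text
time: 4.03
ee_pos: [0.6061, -0.2135, 0.0347]
tool_rot: [0.328, 3.124, -0.0]
wrist_force: [-0.7, 0.6, 2.7]
grip_width: 0.0151
```

```bash
python3 go.py .6055 -.2133 .034 168
```

```text
t 4.03 pos [ 0.6061 -0.2135  0.0347] yaw 168.0 w 0.0151 F [-0.7  0.6  2.7] M [0.09 0.01 0.  ] q [ -22.   23.  105.    0.   52. -100.]
xyz cm [0.07 0.01 0.07] dr [-0.    0.04  0.  ]
```

Gripped, width 15 mm on the 16 mm bar. Lifting 19 cm.

>>> servo_tool --motion '[{"xyz": [0,0,-2],"dr": [0,0,0]},{"xyz": [0,0,-6],"dr": [0,0,0]},{"xyz": [0,0,-11],"dr": [0,0,0]},{"xyz": [0,0,-16],"dr": [0,0,0]},{"xyz": [0,0,-19],"dr": [0,0,0]},{"xyz": [0,0,-19],"dr": [0,0,0]}]'

```text
time: 4.78
ee_pos: [0.6076, -0.2142, 0.2287]
tool_rot: [0.328, 3.117, -0.003]
wrist_force: [0.4, -0.2, -2.4]
grip_width: 0.0146
```

```bash
python3 go.py .5930 .2035 .215 -166
```

```text
t 4.78 pos [ 0.6076 -0.2142  0.2287] yaw 168.0 w 0.0146 F [ 0.4 -0.2 -2.4] M [-0.    0.03  0.02] q [ -22.   12.   97.   -0.   71. -100.]
xyz cm [10.13 40.55  1.25] dr [ -0.16   0.39 -26.  ]
```

>>> servo_tool --motion '[{"xyz": [0.5,2,0],"dr": [0,0,-2]},{"xyz": [1.5,6,0],"dr": [0,0,-5]},{"xyz": [2.7,11,0],"dr": [0,0,-8]},{"xyz": [4,16,0],"dr": [0,0,-11]},{"xyz": [5.2,21,0],"dr": [0,0,-14]},{"xyz": [6.5,26,0],"dr": [0,0,-17]},{"xyz": [7.8,31,0],"dr": [0,0,-20]},{"xyz": [8.9,35.5,0],"dr": [0,0,-23]},{"xyz": [9.7,39,0],"dr": [0,0,-25]},{"xyz": [10.1,40.5,1],"dr": [0,0,-26]},{"xyz": [10.1,40.5,1.2],"dr": [0,0,-26]},{"xyz": [10.1,40.5,1.2],"dr": [0,0,-26]},{"xyz": [10.1,40.5,1.2],"dr": [0,0,-26]},{"xyz": [10.1,40.5,1.2],"dr": [0,0,-26]}]'

```text
time: 6.52
ee_pos: [0.5916, 0.2027, 0.2127]
tool_rot: [-0.38, 3.118, -0.0]
wrist_force: [-1.0, -0.2, -2.1]
grip_width: 0.0148
```

```bash
python3 go.py .5930 .2035 .200 -166; python3 - <<'E'
from rig import vision
import cv2,numpy as np,pickle
for n in("top","side"): pickle.dump(vision.snapshot(n),open(f"pics/{n}1.pkl","wb"))
D={n:pickle.load(open(f"pics/{n}1.pkl","rb"))["color"][...,::-1] for n in("top","side")}
a=cv2.resize(D["top"][125:225,185:285],(400,400),interpolation=cv2.INTER_CUBIC);b=cv2.resize(D["side"][200:300,225:325],(400,400),interpolation=cv2.INTER_CUBIC)
cv2.imwrite("pics/h1.png",np.hstack([a,b]))
E
```

```text
t 6.53 pos [0.5916 0.2027 0.2127] yaw -166.09 w 0.0148 F [-1.  -0.2 -2.1] M [ 0.01  0.01 -0.03] q [ 17.  11. 100.  -0.  69. -87.]
xyz cm [-0.15  0.04  1.27] dr [-0.    0.04 -0.09]
```

View pics/h1.png

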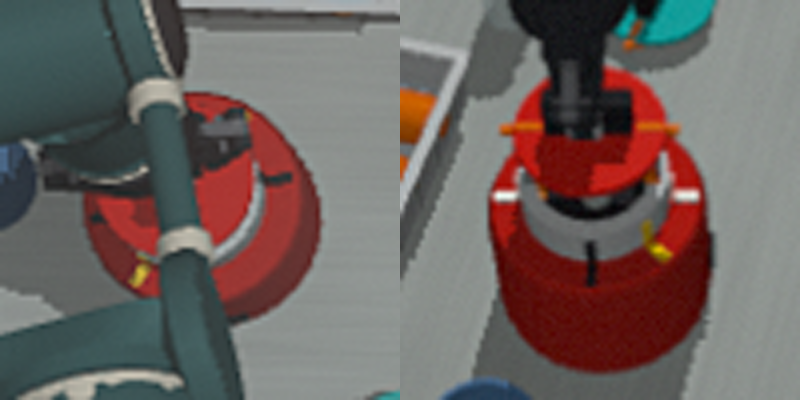

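The side crop shows the lid held above the collar, its noses level at (505,129) and (677,129), in line with the white marks at (567,196) and (686,196). I'll compute its position.

```bash
python3 - <<'E'
from h import *
D={n:pickle.load(open(f"pics/{n}1.pkl","rb")) for n in("top","side")}
t=lambda a,o,f:np.array(o)+(np.array(a)+.5)/f-.5
P=at(D["side"],[t((503-400,129),(225,200),4),t((678-400,129),(225,200),4)],.196)
d=P[0]-P[1];print(P.round(4).tolist(),P.mean(0).round(4),np.degrees(np.arctan2(d[1],d[0])),np.linalg.norm(d))
H=hsv(D["side"])
o=(H[...,0]>7)&(H[...,0]<18)&(H[...,1]>150)&(H[...,2]>120)
o[:225]=0;o[240:]=0;o[:,:345-100]=0;o[:,400:]=0
n,l,st,c=cv2.connectedComponentsWithStats(o.astype(np.uint8));print(st[1:],c[1:])
# overlay with hypotheses
out=[]
for nm,b in(("side",(225,200)),("top",(185,125))):
  for q in((.5916,.2027),(.5925,.2035)):
    im=cv2.resize(D[nm]["color"][b[1]:b[1]+100,b[0]:b[0]+100,::-1],(400,400),interpolation=cv2.INTER_CUBIC)
    for c,col in(((*q,.200,.052),(0,255,0)),((*q,.192,.052),(255,255,0)),((.5925,.2035,.15,.0515),(255,0,255)),((.5925,.2035,.118,.0515),(255,0,255))):
      cv2.polylines(im,[np.round((proj(D[nm],circ(*c))-b+.5)*4-.5).astype(np.int32)],True,col,1)
    out.append(im)
cv2.imwrite("pics/ov1.png",cv2.resize(np.vstack([np.hstack(out[:2]),np.hstack(out[2:])]),(600,600)))
E
```

```text
[[0.6459, 0.2159, 0.196], [0.5323, 0.1877, 0.196]] [0.5891 0.2018 0.196 ] 13.927277831187835 0.11700637622177178
[[329 227   4   3   5]
 [250 230  11   4  25]
 [284 230  11   4  23]
 [334 230   1   1   1]] [[330.2        228.        ]
 [254.84       231.44      ]
 [289.17391304 231.56521739]
 [334.         230.        ]]
```

View pics/ov1.png

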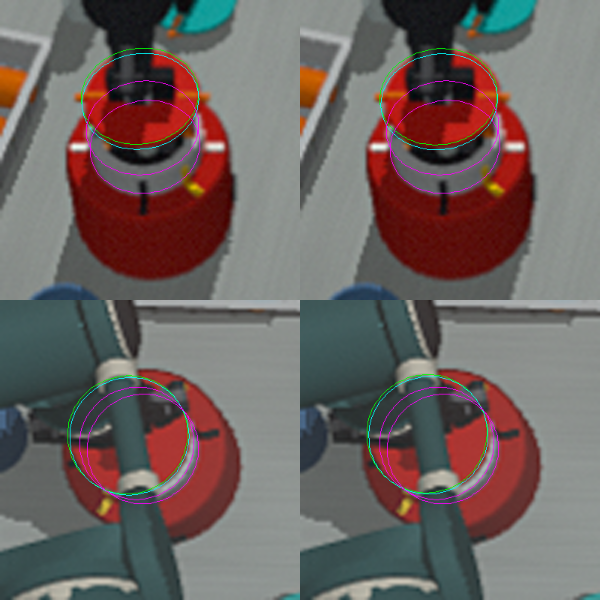

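>>> servo_tool --motion '[{"xyz": [-0.15,0.04,0.5],"dr": [0,0,0]},{"xyz": [-0.15,0.04,1.5],"dr": [0,0,0]},{"xyz": [-0.15,0.04,2.2],"dr": [0,0,0]},{"xyz": [-0.15,0.04,2.4],"dr": [0,0,0]},{"xyz": [-0.15,0.04,2.4],"dr": [0,0,0]},{"xyz": [-0.15,0.04,2.4],"dr": [0,0,0]},{"xyz": [-0.15,0.04,2.4],"dr": [0,0,0]}]'

```text
time: 7.5
ee_pos: [0.5928, 0.2046, 0.1887]
tool_rot: [-0.383, 3.117, 0.0]
wrist_force: [0.2, -1.1, -2.0]
grip_width: 0.0152
```

```bash
python3 go.py .5930 .2035 .1707 -166; python3 - <<'E'
from rig import vision
import cv2,numpy as np,pickle
pickle.dump(vision.snapshot("side"),open("pics/side2.pkl","wb"))
from h import *
d=pickle.load(open("pics/side2.pkl","rb"))
cv2.imwrite("pics/h2.png",cv2.resize(d["color"][210:280,240:310,::-1],(560,560),interpolation=cv2.INTER_CUBIC))
E
```

```text
t 7.5 pos [0.5928 0.2046 0.1887] yaw -166.0 w 0.0152 F [ 0.2 -1.1 -2. ] M [ 0.02 -0.03 -0.03] q [ 17.  12. 101.  -0.  67. -87.]
xyz cm [ 0.01 -0.11  1.8 ] dr [0.   0.04 0.  ]
```

View pics/h2.png

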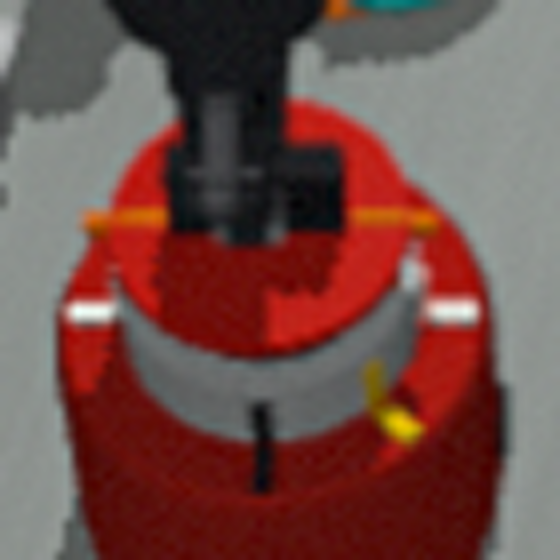

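```bash
python3 - <<'E'
from h import *
d=pickle.load(open("pics/side2.pkl","rb"))
t=lambda a,o,f:np.array(o)+(np.array(a)+.5)/f-.5
for z,a,b in((.172,(83,223),(440,223)),(.118,(66,311),(478,311))):
    P=at(d,[t(a,(240,210),8),t(b,(240,210),8)],z);e=P[0]-P[1];print(P.mean(0).round(4),np.degrees(np.arctan2(e[1],e[0])),np.linalg.norm(e))
b=(240,210)
im=cv2.resize(d["color"][210:280,240:310,::-1],(560,560),interpolation=cv2.INTER_CUBIC)
for c,col in(((.5925,.204,.176,.052),(0,255,0)),((.5925,.204,.168,.052),(255,255,0)),((.5925,.2035,.118,.0515),(255,0,255))):
  cv2.polylines(im,[np.round((proj(d,circ(*c))-b+.5)*8-.5).astype(np.int32)],True,col,1)
cv2.imwrite("pics/ov2.png",im)
E
```

```text
[0.5902 0.2037 0.172 ] 13.92682004256881 0.1211723574151665
[0.5902 0.2044 0.118 ] 13.920902191703014 0.1448255507530015
```

View pics/ov2.png

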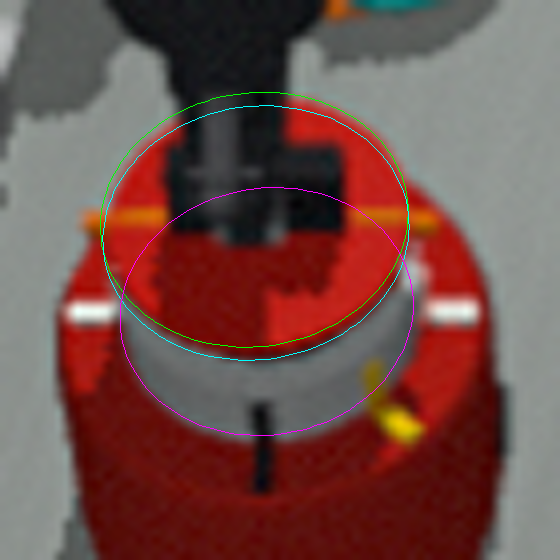

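Both measured in the same camera, the noses' midpoint (0.5902, 0.2037) and the white marks' midpoint (0.5902, 0.2044) agree within 1 mm, and both yaws are 13.9°. Lowering slowly past the lip.

>>> servo_tool --motion '[{"xyz": [0,0,0.2],"dr": [0,0,0]},{"xyz": [0,0,0.4],"dr": [0,0,0]},{"xyz": [0,0,0.6],"dr": [0,0,0]},{"xyz": [0,0,0.8],"dr": [0,0,0]},{"xyz": [0,0,0.8],"dr": [0,0,0]},{"xyz": [0,0,0.8],"dr": [0,0,0]}]'

```text
time: 8.3
ee_pos: [0.5926, 0.2045, 0.1803]
tool_rot: [0.383, -3.118, -0.0]
wrist_force: [-0.7, -0.4, -2.6]
grip_width: 0.0154
```

```bash
python3 go.py .5930 .2035 .1707 -166
```

```text
t 8.3 pos [0.5926 0.2045 0.1803] yaw -166.0 w 0.0154 F [-0.7 -0.4 -2.6] M [ 0.03 -0.01  0.01] q [ 17.  12. 102.   0.  66. -87.]
xyz cm [-0.01 -0.1   0.96] dr [ 0. -0. -0.]
```

No contact force, and the lid is already below the lug-on-lip height (0.1847), so the lugs are in the slots. Continuing.

>>> servo_tool --motion '[{"xyz": [0,0,0.2],"dr": [0,0,0]},{"xyz": [0,0,0.4],"dr": [0,0,0]},{"xyz": [0,0,0.6],"dr": [0,0,0]},{"xyz": [0,0,0.8],"dr": [0,0,0]},{"xyz": [0,0,0.9],"dr": [0,0,0]},{"xyz": [0,0,0.9],"dr": [0,0,0]},{"xyz": [0,0,0.9],"dr": [0,0,0]}]'

```text
time: 9.18
ee_pos: [0.5926, 0.2045, 0.1714]
tool_rot: [-0.383, 3.118, 0.0]
wrist_force: [0.1, -0.4, -1.5]
grip_width: 0.0146
```

```bash
python3 go.py .5930 .2035 .1707 -166
```

```text
t 9.18 pos [0.5926 0.2045 0.1714] yaw -166.0 w 0.0146 F [ 0.1 -0.4 -1.5] M [ 0.02 -0.09 -0.01] q [ 17.  13. 102.   0.  65. -87.]
xyz cm [-0.01 -0.1   0.07] dr [0.   0.01 0.  ]
```

Nearly seated. Another 1.5 mm to feel the lip.

>>> servo_tool --motion '[{"xyz": [0,0,0.05],"dr": [0,0,0]},{"xyz": [0,0,0.1],"dr": [0,0,0]},{"xyz": [0,0,0.15],"dr": [0,0,0]},{"xyz": [0,0,0.15],"dr": [0,0,0]},{"xyz": [0,0,0.15],"dr": [0,0,0]}]'

```text
time: 9.8
ee_pos: [0.5927, 0.2045, 0.1706]
tool_rot: [-0.383, 3.118, 0.0]
wrist_force: [-3.1, -1.5, 6.1]
grip_width: 0.0152
```

```bash
python3 go.py .5930 .2035 .1707 -166; python3 - <<'E'
from rig import vision
import cv2,pickle
d=vision.snapshot("side"); pickle.dump(d,open("pics/side3.pkl","wb"))
cv2.imwrite("pics/h3.png",cv2.resize(d["color"][210:280,240:310,::-1],(560,560),interpolation=cv2.INTER_CUBIC))
E
```

```text
t 9.8 pos [0.5927 0.2045 0.1706] yaw -166.0 w 0.0152 F [-3.1 -1.5  6.1] M [-0.18  0.53 -0.03] q [ 17.  13. 102.   0.  65. -87.]
xyz cm [-0.01 -0.1  -0.01] dr [ 0.    0.03 -0.  ]
```

View pics/h3.png

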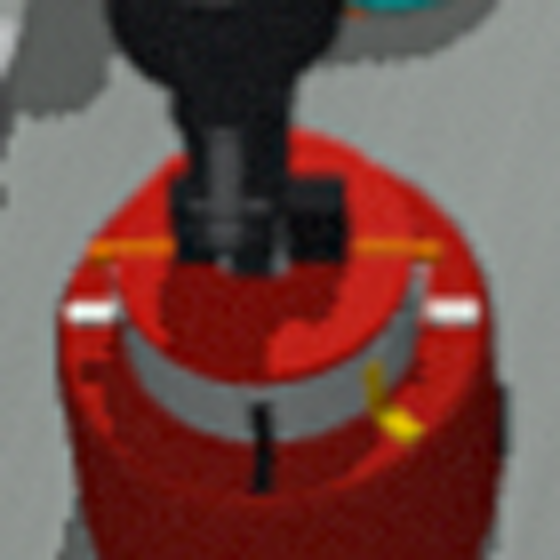

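The lid is seated: contact force at z 0.1706 against the expected 0.1707, and the crop shows the disc on the collar with its noses at (100,248) and (430,248) in line with the white marks. Easing off 0.3 mm and twisting +22° about tool z (clockwise from above).

>>> servo_tool --motion '[{"xyz": [0,0,-0.03],"dr": [0,0,0]},{"xyz": [0,0,-0.03],"dr": [0,0,4]},{"xyz": [0,0,-0.03],"dr": [0,0,8]},{"xyz": [0,0,-0.03],"dr": [0,0,12]},{"xyz": [0,0,-0.03],"dr": [0,0,16]},{"xyz": [0,0,-0.03],"dr": [0,0,20]},{"xyz": [0,0,-0.03],"dr": [0,0,22]},{"xyz": [0,0,-0.03],"dr": [0,0,22]}]'

```text
time: 10.85
ee_pos: [0.5932, 0.2048, 0.1706]
tool_rot: [0.218, 3.132, 0.001]
wrist_force: [0.2, 1.4, 4.6]
grip_width: 0.0152
```

```bash
python3 go.py .5926 .2045 .1707 149
```

```text
t 10.85 pos [0.5932 0.2048 0.1706] yaw 172.02 w 0.0152 F [0.2 1.4 4.6] M [0.01 0.08 0.03] q [ 17.  13. 102.   0.  65. -65.]
xyz cm [ 0.06 -0.03 -0.01] dr [ 0.07  0.07 23.03]
```

>>> servo_tool --motion '[{"xyz": [0,0,0],"dr": [0,0,4]},{"xyz": [0,0,0],"dr": [0,0,8]},{"xyz": [0,0,0],"dr": [0,0,12]},{"xyz": [0,0,0],"dr": [0,0,16]},{"xyz": [0,0,0],"dr": [0,0,20]},{"xyz": [0,0,0],"dr": [0,0,22]},{"xyz": [0,0,0],"dr": [0,0,22]},{"xyz": [0,0,0],"dr": [0,0,22]}]'

```text
time: 11.85
ee_pos: [0.5929, 0.2038, 0.1706]
tool_rot: [0.812, 3.034, -0.001]
wrist_force: [-0.8, -2.4, 5.9]
grip_width: 0.0148
```

```bash
python3 go.py .5926 .2045 .1707 149; python3 - <<'E'
from rig import vision
import cv2,pickle,numpy as np
o=[]
for n,b in(("side",(235,205)),("top",(190,130))):
    d=vision.snapshot(n); pickle.dump(d,open(f"pics/{n}4.pkl","wb"))
    o.append(cv2.resize(d["color"][b[1]:b[1]+80,b[0]:b[0]+80,::-1],(400,400),interpolation=cv2.INTER_CUBIC))
cv2.imwrite("pics/h4.png",np.hstack(o))
E
```

```text
t 11.85 pos [0.5929 0.2038 0.1706] yaw 150.04 w 0.0148 F [-0.8 -2.4  5.9] M [-0.33  0.17  0.1 ] q [ 17.  13. 102.  -0.  65. -43.]
xyz cm [ 0.06  0.04 -0.01] dr [-0.02  0.06  1.04]
```

View pics/h4.png

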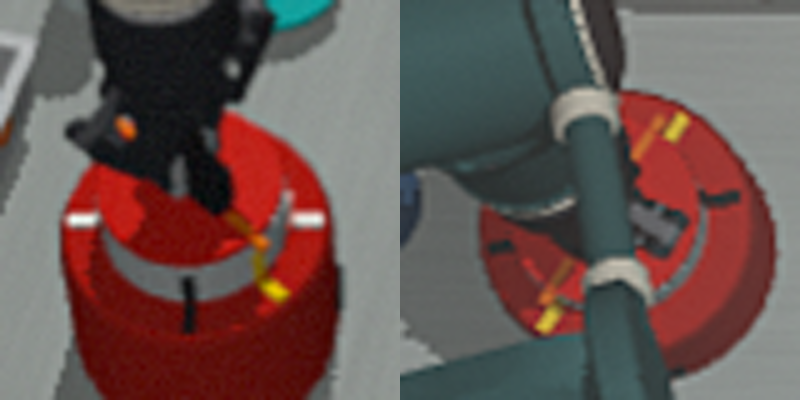

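The twisted lid's noses point at the yellow marks: side (262,243) with the mark at (274,290), and top (660,125) and (543,298) with the marks at (677,125) and (549,320). Checking the angle in numbers.

```bash
python3 - <<'E'
from h import *
D={n:pickle.load(open(f"pics/{n}4.pkl","rb")) for n in("top","side")}
t=lambda a,o,f:np.array(o)+(np.array(a)+.5)/f-.5
P=at(D["top"],[t((543-400,299),(190,130),5),t((660-400,122),(190,130),5)],.154);e=P[1]-P[0]
print(P.mean(0).round(4),np.degrees(np.arctan2(e[1],e[0])),np.linalg.norm(e))
P=at(D["side"],[t((126,127),(235,205),5),t((264,244),(235,205),5)],.154);e=P[0]-P[1]
print(P.round(4).tolist(),P.mean(0).round(4),np.degrees(np.arctan2(e[1],e[0])),np.linalg.norm(e))
E
```

```text
[0.5934 0.2034 0.154 ] -30.850774998207516 0.11490374655813633
[[0.6364, 0.1767, 0.154], [0.5402, 0.232, 0.154]] [0.5883 0.2044 0.154 ] -29.91871763835076 0.11090524620471091
```

The lid is at -30° to -31°, i.e. 44-45° from open. Adding 1° and holding for over a second.

>>> servo_tool --motion '[{"xyz": [0,0,0],"dr": [0,0,1]},{"xyz": [0,0,0],"dr": [0,0,1]},{"xyz": [0,0,0],"dr": [0,0,1]},{"xyz": [0,0,0],"dr": [0,0,1]},{"xyz": [0,0,0],"dr": [0,0,1]},{"xyz": [0,0,0],"dr": [0,0,1]},{"xyz": [0,0,0],"dr": [0,0,1]},{"xyz": [0,0,0],"dr": [0,0,1]},{"xyz": [0,0,0],"dr": [0,0,1]},{"xyz": [0,0,0],"dr": [0,0,1]},{"xyz": [0,0,0],"dr": [0,0,1]},{"xyz": [0,0,0],"dr": [0,0,1]}]'

```text
time: 13.45
ee_pos: [0.5929, 0.2038, 0.1706]
tool_rot: [0.838, 3.027, -0.001]
wrist_force: [-1.0, -3.1, 5.7]
grip_width: 0.0153
```

```bash
python3 go.py .5926 .2045 .1707 149; python3 - <<'E'
from rig import vision
import cv2,pickle,numpy as np
o=[]
for n,b in(("side",(235,205)),("top",(190,130))):
    d=vision.snapshot(n); pickle.dump(d,open(f"pics/{n}5.pkl","wb"))
    o.append(cv2.resize(d["color"][b[1]:b[1]+80,b[0]:b[0]+80,::-1],(400,400),interpolation=cv2.INTER_CUBIC))
cv2.imwrite("pics/h5.png",np.hstack(o))
E
```

```text
t 13.45 pos [0.5929 0.2038 0.1706] yaw 149.06 w 0.0153 F [-1.  -3.1  5.7] M [-0.3   0.25  0.25] q [ 17.  13. 102.  -0.  65. -42.]
xyz cm [ 0.06  0.05 -0.01] dr [-0.03  0.06  0.06]
```

View pics/h5.png

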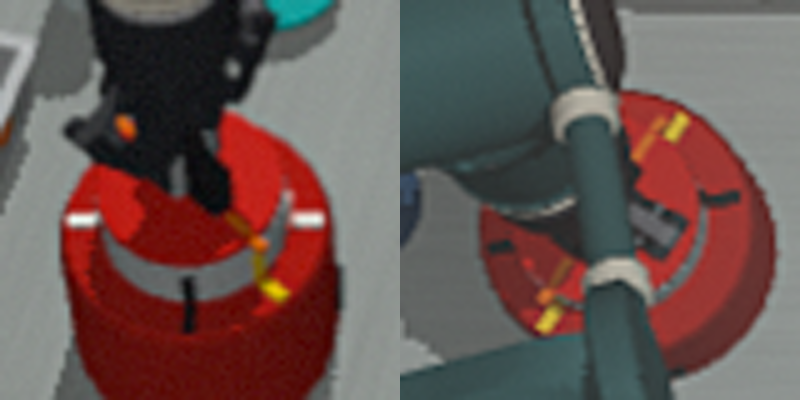

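The lid sits flat, with its noses at side (259,243) and top (545,297) in line with the yellow marks, and it isn't moving. The grip is still holding at a width of 15 mm. Handing in.

```bash
python3 -c "
from rig import ctrl,sensors
print(ctrl.job_done()); s=sensors.get_state(); print(s['time'],s['ee_pos'],s['grip_width'])"
```

```text
the job is handed in; nothing more can be done
None
the job is handed in; nothing more can be done
```

The red lid is on the chopper, turned clockwise to the yellow mark and still held in the gripper. I handed the job in at about 13.5 s.

- **Seating:** I gripped the lid by its bar and lowered it with the lugs through the slots. It met the lip at tool height 0.1706 m, where I expected 0.1707 m.
- **Twist:** I turned the tool 45° clockwise and held it there for about 1.5 s. At 44°, just before the last degree, the camera views put the lid 44–45° from open.
- **Last checks:** After the hold the tool yaw was 149.06° against a target of 149°, and the tool had not drifted. The gripper was still closed on the bar (15 mm), with about 6 N on the wrist. The pictures show the lid's noses in line with the yellow marks.
- **What I couldn't confirm:** There was no direct reading of the drive ring. The two cameras disagreed by up to about 5 mm on the lid's position at the end (side view 0.588 m in x, top view 0.593 m). The top view matched the arm's reading. I also took no final picture of the other things on the counter, but the arm's path was planned clear of them.

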